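# Load a specimen pot under the spring flap of the slide-lab reader

### The job

Load the red-lidded specimen pot into the bench reader: with one fingertip press the blue bar down and keep it down so that the orange spring flap stays open, and meanwhile with the other fingertip push the pot along its channel, under the flap, fully home against the end stop. Then draw the finger back out and let the bar up so that the flap closes behind the pot. Only push: do not lift or tip the pot, and leave the other things where they stand.

Things in the scene. Friction and masses are not known exactly. Their poses are not given: they have to be found in the camera images.
- reader: White bench reader, fixed to the bench: flat deck 320 x 260 mm, 4 mm thick, with a channel, an orange flap and a blue press bar. Origin: on the bench surface, on the line of the flap's front edge; x runs along the channel towards its end stop, y to the left when looking along x, z up. All millimetre positions given for the other things are in this frame.
- channel_mouth (a point): Middle of the channel's open near end, on its floor (x -145, y -40, z 4). The channel runs along x from here to the end stop (face at x 52, top z 48). Walls: inner faces at y -19 and -61, 4 thick, tops at z 26. Open above, except at the flap. The deck is clear from y -65 to -88 and, but for hinge posts at y 0, from y -15 to 75. Behind the stop: a housing 60 high from x 58.
- hinge (a point): Middle of the flap's hinge shaft (x -37, y 0, z 46), 8 thick, along the reader's x, on two steel posts 12 wide and 46 high at x -128 and x 54. The flap is on its right (-y), the press bar, joined rigidly to the flap, on its left (+y).
- flap (a joint): Angle of the orange flap: 0 closed, grows as it lifts, stop at 1.22 rad. A spring shuts it: about 2 N down on the bar starts it, 4 N holds it fully open. Fully open, panel and lip stand between y 0 and -25, up to z 88, clear of a fingertip on the channel's centre line (y -40).
- flap_edge (a point): Middle of the top of the flap's front edge (closed: x 0, y -33, z 50); moves with the flap. Closed, the panel lies level at z 47 to 50 over x 0 to 48, y 0 to -42, with a lip at its front (x 0 to 3, y -24 to -42) hanging to z 38, which stops the pot.
- press_bar: Blue round press bar (a roller, free to spin) 14 mm thick, 184 long, along the reader's x from x -147 to 37. Origin: its middle (x -55), on its axis. Swings on a 50 mm radius about the hinge. Flap closed: axis at y 41, z 75 (top z 82). Half-way: y 50. Fully pressed: axis at y 41, z 17 (top z 24). Can be pressed anywhere, and a fingertip can slide along it; its arms join from below.
- pot_mid (a point): Centre, half-way up, of the red-lidded white specimen pot: upright cylinder 36 mm across, 40 high, about 50 g, loose in the channel in front of the flap (z 24, so its top is at z 44). A fingertip at the height of the fully pressed bar still meets the top 20 mm of its side.
- bay_home (a point): Where the pot's centre is when it is fully home, touching the end stop: x 34, y -40, z 24.
- pot_green: Bystander: pot of the same size with a green lid, standing on the deck, right of the channel or left beyond the press bar. Origin: centre of its underside.
- pot_yellow: Bystander: pot of the same size with a yellow lid, standing on the deck on the other side from the green one. Origin: centre of its underside.
- slide_box: Bystander: blue slide box 85 x 100 x 32 mm on the bench. Origin: centre of its underside.
- jar: Bystander: glass jar 72 mm across, 85 high. Origin: centre of its underside.
- petri: Bystander: clear flat dish 90 mm across, 16 high. Origin: centre of its underside.
- marker: Bystander: white and green marker pen 120 x 12 x 12 mm, lying along its x. Origin: centre of its underside.
- tray: Bystander: white enamel tray 140 x 200 x 30 mm, empty. Origin: centre of its underside.
Not all that is in view belongs to the job. What is shaped like the part that bears pot_mid but pink or purple is not meant.

How it is judged:
By the outcome, as a careful person would: the job done as asked, in the order asked, and still so for the second after the job is handed in, with the robot touching nothing.
It also fails if it takes over 40 s, if anything falls off the work surface, if the arm or the gripper's body presses on something with over 40 N, if the wrist force passes 120 N, or if a joint passes its speed limit or range.

### The arm

A 6-joint arm with a two-finger parallel gripper is mounted at the origin on the work surface. World frame = base frame: x ahead of the robot, y to its left, z up, the work surface at z = 0. Lengths are in m, angles in rad, forces in N, time in s.
With the tool pointing down it reaches from about 0.35 to 0.975 m from the base axis. Payload 7.1 kg.
Tool frame: the origin (TCP) lies midway between the tips of the shut fingers; the grasp point (between the pads) lies 19 mm behind it (env.tcp_to_grasp is the distance from the TCP to the grasp point, in m); z points along the fingers, y is the line along which they close (so a half turn about z gives the same grasp; the last joint's range is limited). The gripper opens to 88 mm and grips with 3 to 60 N. Pads are 20 mm wide; open, the fingers measure 115 mm over their backs; the gripper's body (75 mm by 178 mm) begins 61 mm behind the grasp point.
Start: joints at [1.237, 0.423, 1.63, -0, 1.089, -0.019], TCP at [0.193, 0.594, 0.223] pointing down, gripper open.
Joint ranges: [-3, 3], [-0.9, 2.11], [0.09, 2.58], [-1.31, 4.45], [0.11, 2.69], [-2.54, 2.54]. Speed limits (rad/s): [2.39, 2.39, 3.01, 3.14, 3.14, 3.14].

### API

Orientations are given as a unit quaternion [w, x, y, z].
In Python, from workcell import env gives the robot as it stands.
- The arm moves only by the tool move_arm, never from a script. Its argument "targets" is a list of rows, each a list of 4 numbers: the shift along the tool's x, y, z in m, then the turn about the tool's z in rad. In form: [[tx, ty, tz, yaw], ...]. A call has 1 to 10 rows; each row shifts and turns the commanded pose from where the row before left it, along the tool's axes as they then stand; what a row does not reach is not made up. A row lasts 1/10 s, in which the tool goes at most 50 mm and 8.59 degrees, less where a joint would pass 70% of its speed; a pose out of reach is approached as far as the arm can. A call is refused whole if a number of a shift passes 0.05 or a number of a turn 0.15, either way. A call with a gripper value outside its range is refused whole. "gripper" is the closure, from 0 (fully open) to 1 (shut), set as the call begins (left out, the last holds). The fingers move at their own pace and stop on an object; "squeeze" is the grip in N (left out, the last holds). Time passes only in rows, so rows that do not move let the fingers close. It gives the time, the measured TCP pose, the force, the opening and the grip force at its end, in the units of the state.
- env.get_obs(): the state, without advancing time (a new reading comes with each control period).
- env.snapshot(name): name is "scene" or "top" or "wrist"; returns a dict with "image" (384x512x3 uint8, blue, green, red), "K" (3x3 intrinsics, pixels), "k1" (the pictures are not rectified: a ray, as slopes to the right and down, at radius r is drawn at 1 + k1 r^2 times it, then the intrinsics apply), "extrinsics" (4x4, takes a point from camera to world coordinates). Camera axes: x right, y down, z forward; pixel columns grow to the right and rows downward; lengths in m; the calibration is good to about 2 mm. A picture is of the moment at which its call begins. There is no depth.
- env.close_job(): hands the job in; it is judged then, once.
Trained networks look in a picture, given as the dict that the camera call returned (one of the last four; its "shot" number tells which), for a name from the list of things; names that differ only in an ending like _2 or _b are one class to them, and where a whole thing is asked for, a point or a joint stands for the part that bears it (a point fixed in the world has none). Each returns a list of dicts, best first, with "confidence" (0 to 1); they miss things now and then, are a little off and sometimes report something else, mostly with a low value. They report only what shows in the picture. A call takes as long as a camera call. They do not tell look-alikes from the thing itself.
- env.search_frame(picture, label): "bbox" ([centre column, centre row, width, height] in pixels, round what is visible of it).
- env.cut_out(picture, label): "pixels" (384x512 bool, what is visible of it) and "bbox" ([centre column, centre row, width, height] in pixels, round what is visible of it).
- env.landmark_of(picture, label): "uv" ([column, row] in pixels: a listed point, or the origin of a listed thing).
The state is a dict: "time_s": time; "joints": joint angles; "dq": joint speeds; "joint_torque": joint torques, N m; "ee_pos": TCP position; "tool_rot": TCP orientation; "force": force on the tool from outside, world axes, zero at the start; "moment": the same for the moment, N m; "grip_width": opening from 0.0 (shut) to 1.0 (fully open); "finger_force": force on a finger pad.
Only numpy, scipy, OpenCV 4.12 (cv2) and the standard library are available. Lean on these libraries where they do the work, as an engineer would, in place of code of your own. Each camera call takes 0.05 s, during which the arm holds its last target. There are 200 camera calls.

## Working session

There is one attempt and no reset: what is moved stays moved. The work goes in short steps, Python scripts to look and compute and a tool call to move; the robot and the scene stay as the last step left them, time stands still between calls to the robot, and variables do not carry over. Pictures are saved under pics/ and viewed, at most 10 in all, crops included, and the job is handed in when it is done.

Besides the shell and the picture viewer there is one more tool, called after ">>>" by a JSON object that holds its "name" and its "arguments", one argument or row to a line. move_arm: Moves the arm, as the interface text tells. Its arguments: {"type":"object","properties":{"targets":{"type":"array","items":{"type":"array","items":{"type":"number"}}},"gripper":{"type":"number"},"squeeze":{"type":"number"}},"required":["targets"]}

```bash
mkdir -p pics; cat > h.py <<'E'
import numpy as np, cv2
from workcell import env
def ray(p,uv):
    K=p["K"];k=p["k1"]
    d=np.array([(uv[0]-K[0][2])/K[0][0],(uv[1]-K[1][2])/K[1][1]]);s=d.copy()
    for _ in range(20): s=d/(1+k*(s@s))
    E=np.array(p["extrinsics"]);return E[:3,3],E[:3,:3]@np.array([s[0],s[1],1])
def onz(p,uv,z):
    o,d=ray(p,uv);return o+d*(z-o[2])/d[2]
def proj(p,X):
    E=np.array(p["extrinsics"]);c=E[:3,:3].T@(np.array(X)-E[:3,3]);s=c[:2]/c[2];s=s*(1+p["k1"]*(s@s))
    K=p["K"];return np.array([K[0][0]*s[0]+K[0][2],K[1][1]*s[1]+K[1][2]])
E
python3 - <<'E'
from h import *
ps={n:env.snapshot(n) for n in("scene","top")}
cv2.imwrite("pics/a.png",np.vstack([p["image"] for p in ps.values()])[:, :])
a=np.hstack([cv2.resize(p["image"],(400,300)) for p in ps.values()])
cv2.imwrite("pics/b.png",ps["top"]["image"]);cv2.imwrite("pics/c.png",ps["scene"]["image"])
for n,p in ps.items():
  print(n,np.round(p["extrinsics"],3).tolist())
  for l,z in [("reader",0),("channel_mouth",.004),("hinge",.046),("flap_edge",.05),("press_bar",.075),("pot_mid",.024),("bay_home",.024),("pot_green",.004),("pot_yellow",.004)]:
    print(l,[(np.round(r["uv"]).tolist(),round(r["confidence"],2),np.round(onz(p,r["uv"],z)[:2],3).tolist()) for r in env.landmark_of(p,l)[:3]])
E
```

```text
scene [[-0.421, 0.583, -0.695, 1.275], [0.907, 0.266, -0.326, 0.375], [-0.005, -0.768, -0.641, 0.789], [0.0, 0.0, 0.0, 1.0]]
reader [([225.0, 219.0], 0.59, [0.574, -0.082])]
channel_mouth [([235.0, 192.0], 0.58, [0.456, -0.112])]
hinge [([230.0, 203.0], 0.71, [0.55, -0.076])]
flap_edge [([214.0, 208.0], 0.7, [0.593, -0.105]), ([411.0, 264.0], 0.66, [0.568, 0.437])]
press_bar [([242.0, 197.0], 0.73, [0.542, -0.039]), ([205.0, 196.0], 0.52, [0.585, -0.136])]
pot_mid [([225.0, 197.0], 0.75, [0.511, -0.116]), ([164.0, 199.0], 0.73, [0.597, -0.278])]
bay_home [([207.0, 222.0], 0.69, [0.627, -0.108])]
pot_green [([206.0, 196.0], 0.7, [0.51, -0.185])]
pot_yellow [([263.0, 219.0], 0.57, [0.532, 0.023])]
top [[-0.021, -0.986, 0.166, 0.247], [-1.0, 0.025, 0.018, -0.024], [-0.021, -0.166, -0.986, 1.57], [0.0, 0.0, 0.0, 1.0]]
reader [([280.0, 174.0], 0.8, [0.59, -0.071]), ([140.0, 162.0], 0.19, [0.65, 0.432])]
channel_mouth [([296.0, 213.0], 0.89, [0.45, -0.122])]
hinge [([284.0, 184.0], 0.81, [0.546, -0.08])]
flap_edge [([290.0, 167.0], 0.56, [0.603, -0.102]), ([269.0, 186.0], 0.31, [0.54, -0.029])]
press_bar [([270.0, 185.0], 0.64, [0.539, -0.034])]
pot_mid [([294.0, 193.0], 0.52, [0.518, -0.115]), ([337.0, 196.0], 0.45, [0.504, -0.265])]
bay_home [([290.0, 163.0], 0.83, [0.624, -0.104])]
pot_green [([316.0, 195.0], 0.68, [0.513, -0.195])]
pot_yellow [([252.0, 190.0], 0.56, [0.534, 0.03])]
```

View pics/b.png

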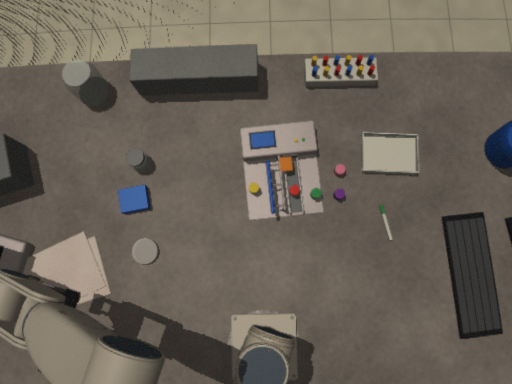

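View pics/c.png

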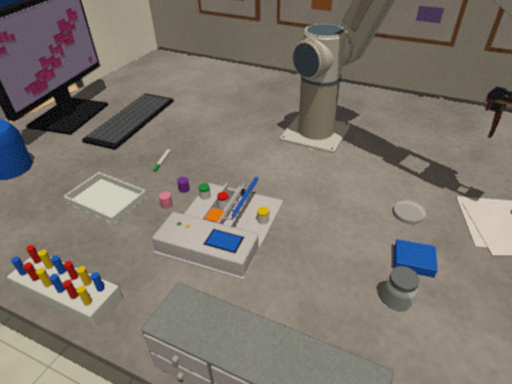

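The top view shows the reader at (280,170). The red-lidded pot sits in its channel at (295,190). The look-alikes are pink at (340,170) and purple at (340,195), both off the reader, so red (295,190) is the one meant. I'll fit the reader pose next and check the red pot in a wrist crop from above.

```bash
cat >> h.py <<'E'
from scipy.optimize import least_squares
L={"channel_mouth":(-145,-40,4),"hinge":(-37,0,46),"flap_edge":(0,-33,50),"press_bar":(-55,41,75),"bay_home":(34,-40,24),"reader":(0,0,0)}
def W(q,X):
    c,s=np.cos(q[2]),np.sin(q[2]);x,y,z=np.array(X)/1000
    return np.array([q[0]+c*x-s*y,q[1]+s*x+c*y,z])
def fit(ps):
    obs=[]
    for p in ps:
        for l in L:
            r=env.landmark_of(p,l)
            if r: obs.append((p,l,np.array(r[0]["uv"])))
    f=lambda q:np.concatenate([proj(p,W(q,L[l]))-u for p,l,u in obs])
    s=least_squares(f,[.59,-.08,.1],loss="soft_l1",f_scale=1.5,x_scale=[.01,.01,.05])
    print("fit",s.x.round(4),[(l,np.round(proj(p,W(s.x,L[l]))-u,1).tolist()) for p,l,u in obs]);return s.x
def inv(q,X):
    c,s=np.cos(q[2]),np.sin(q[2]);d=np.array(X[:2])-q[:2];return 1000*np.array([c*d[0]+s*d[1],-s*d[0]+c*d[1]])
E
python3 - <<'E'
from h import *
ps=[env.snapshot(n) for n in("scene","top")]
q=fit(ps)
for p in ps:
  for l,z in(("pot_mid",.024),("pot_green",.004),("pot_yellow",.004)):
    for r in env.landmark_of(p,l)[:2]: print(l,inv(q,onz(p,r["uv"],z)).round())
o=env.get_obs();print(o["ee_pos"],o["tool_rot"],o["grip_width"])
from scipy.spatial.transform import Rotation as R
w=o["tool_rot"];print(R.from_quat([w[1],w[2],w[3],w[0]]).as_matrix().round(3))
E
```

```text
fit [ 0.5896 -0.0707  0.0601] [('channel_mouth', [0.1, 0.2]), ('hinge', [-0.2, -1.8]), ('flap_edge', [0.2, -0.0]), ('press_bar', [-0.4, -0.0]), ('bay_home', [2.8, 1.7]), ('reader', [-0.2, 0.5]), ('channel_mouth', [-1.2, -0.6]), ('hinge', [0.8, 0.6]), ('flap_edge', [0.9, 4.9]), ('press_bar', [0.4, -0.6]), ('bay_home', [-1.6, -0.1]), ('reader', [2.3, -0.9])]
pot_mid [-83. -55.]
pot_mid [ -94. -196.]
pot_green [ -93. -114.]
pot_green [-144.  -43.]
pot_yellow [-5. -7.]
pot_yellow [-63.  95.]
pot_mid [  -4. -197.]
pot_mid [ -93. -201.]
pot_green [ -83. -131.]
pot_yellow [-45.  97.]
pot_yellow [ 87. 492.]
[0.19346714 0.59426737 0.22267175] [-4.83451886e-06  1.56730360e-01  9.87641430e-01 -1.86250567e-05] 1.001603340656964
[[-0.951  0.31  -0.   ]
 [ 0.31   0.951 -0.   ]
 [ 0.    -0.    -1.   ]]
```

>>> {"name": "move_arm", "arguments": {
  "targets": [
    [-0.03,-0.034,0,0],
    [-0.03,-0.034,0,0],
    [-0.03,-0.034,0,0],
    [-0.03,-0.034,0,0],
    [-0.03,-0.034,0,0],
    [-0.03,-0.034,0,0],
    [-0.03,-0.034,0,0],
    [-0.03,-0.034,0,0]
  ],
  "gripper": 0.19
}}

```text
time_s: 2.8
ee_pos: [0.3379, 0.2598, 0.223]
tool_rot: [0.0, 0.157, 0.988, 0.0]
force: [0.9, -0.6, 0.5]
grip_width: 0.81
finger_force: 0.0
```

>>> {"name": "move_arm", "arguments": {
  "targets": [
    [-0.03,-0.034,0,0],
    [-0.03,-0.034,0,0],
    [-0.03,-0.034,0,0],
    [-0.03,-0.034,0,0],
    [-0.03,-0.034,0,0],
    [-0.03,-0.034,0,0],
    [-0.03,-0.034,0,0],
    [-0.03,-0.034,0,0]
  ]
}}

```text
time_s: 3.6
ee_pos: [0.482, -0.0736, 0.223]
tool_rot: [0.0, 0.157, 0.988, 0.0]
force: [0.5, 1.1, -0.2]
grip_width: 0.811
finger_force: 0.0
```

>>> {"name": "move_arm", "arguments": {
  "targets": [
    [0,0,0,-0.125],
    [0,0,0,-0.125],
    [0,0,0,-0.125],
    [0,0,0,0]
  ]
}}

```text
time_s: 4.0
ee_pos: [0.4815, -0.0718, 0.2227]
tool_rot: [0.0, -0.03, 1.0, -0.0]
force: [-0.3, -0.6, 0.5]
grip_width: 0.809
finger_force: 0.0
```

```bash
python3 - <<'E'
from h import *
p=env.snapshot("wrist");t=env.snapshot("top")
cv2.imwrite("pics/d.png",cv2.resize(p["image"],(768,576)))
q=fit([p]); q2=fit([p,t])
print(np.round(p["extrinsics"],3).tolist())
for l,z in(("pot_mid",.024),("pot_green",.004),("pot_yellow",.004)):
    for r in env.landmark_of(p,l)[:2]: print(l,r["uv"],inv(q,onz(p,r["uv"],z)).round())
o=env.get_obs();print(o["time_s"],o["ee_pos"],o["tool_rot"],o["grip_width"],o["force"],inv(q,o["ee_pos"]))
E
```

```text
fit [ 0.5891 -0.0704  0.0795] [('hinge', [-1.2, -5.2]), ('flap_edge', [-0.7, 1.3]), ('press_bar', [1.3, 0.5]), ('bay_home', [0.2, 0.3]), ('reader', [0.4, -0.2])]
fit [ 0.5894 -0.0707  0.077 ] [('hinge', [-1.4, -5.0]), ('flap_edge', [-1.1, 1.4]), ('press_bar', [1.0, 0.8]), ('bay_home', [-0.1, 0.4]), ('reader', [0.1, -0.1]), ('press_bar', [-117.6, 32.2]), ('bay_home', [-3.6, -0.0])]
[[-0.061, 0.957, 0.285, 0.403], [0.998, 0.059, 0.016, -0.077], [-0.001, 0.285, -0.958, 0.386], [0.0, 0.0, 0.0, 1.0]]
pot_mid [88.1, 177.7] [ -97. -192.]
pot_mid [86.3, 239.0] [ -16. -208.]
pot_green [155.4, 179.1] [ -89. -116.]
pot_yellow [325.5, 206.6] [-48. 100.]
5.15 [ 0.48145511 -0.07162898  0.22266512] [-7.18162900e-07 -3.00575460e-02  9.99548170e-01  6.04007864e-06] 0.8067904567786731 [ 0.64536238 -0.1033281  -0.1928719 ] [-107.45557767    7.28624556]
```

View pics/d.png

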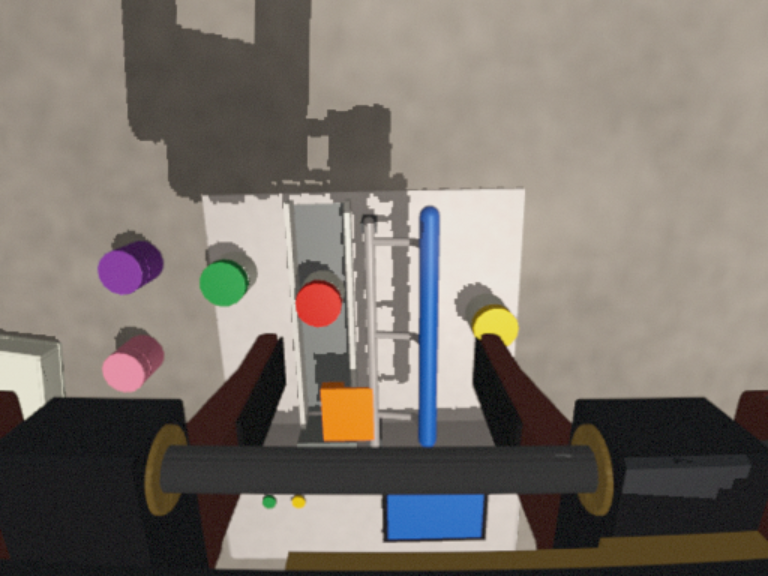

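The wrist view shows the red lid at (318,302) in the channel behind the orange flap at (347,413), with the blue bar at x≈429. Pink and purple are off the deck to the left. This confirms the red pot. I'll refine the yaw from hand-picked pixels.

```bash
python3 - <<'E'
from h import *
p=env.snapshot("wrist")
img=p["image"]
pix=lambda u,v:np.array([u/1.5,v/1.5])
# blue bar mask, centre line
hsv=cv2.cvtColor(img,cv2.COLOR_BGR2HSV)
m=(hsv[...,0]>100)&(hsv[...,0]<125)&(hsv[...,1]>150)&(hsv[...,2]>60); m[300:]=0
n,lab,st,c=cv2.connectedComponentsWithStats(m.astype(np.uint8));k=1+st[1:,4].argmax();ys,xs=np.where(lab==k)
print(st[k])
pts=np.array([onz(p,(xs[ys==v].mean(),v),.075)[:2] for v in range(ys.min()+4,ys.max()-3,4)])
f=np.polyfit(pts[:,0],pts[:,1],1);print("bar yaw",np.arctan(f[0]),pts[0],pts[-1])
for n,z,a,b in(("Lwall",.026,(286,205),(302,422)),("Rwall",.026,(347,205),(353,365)),("deck",.004,(203,196),(523,189)),("deckL",.004,(203,196),(222,365)),("flapfront",.05,(321,388),(372,388))):
    A,B=onz(p,pix(*a),z),onz(p,pix(*b),z);print(n,A.round(4),B.round(4),np.arctan2(*(B-A)[1::-1]))
m=((hsv[...,0]<6)|(hsv[...,0]>174))&(hsv[...,1]>170)&(hsv[...,2]>120);m[:170]=0;m[235:]=0;m[:,:180]=0;m[:,240:]=0
ys,xs=np.where(m);print(len(xs),xs.mean(),ys.mean())
red=onz(p,(xs.mean(),ys.mean()),.044)
for q in([.5896,-.0707,.0601],[.5891,-.0704,.0795],[.589,-.0704,.07]): print(red,inv(q,red),inv(q,pts[0]),inv(q,pts[-1]))
E
```

```text
[ 279  138   13  160 1477]
bar yaw 0.08514155391166811 [ 0.4439127 -0.0407544] [ 0.61294513 -0.02739773]
Lwall [ 0.4509 -0.1444  0.026 ] [ 0.6397 -0.1297  0.026 ] 0.07771184837313476
Rwall [ 0.4482 -0.0979  0.026 ] [ 0.5815 -0.0873  0.026 ] 0.07938768223043
deck [ 0.4503 -0.2161  0.004 ] [0.4292 0.0412 0.004 ] 1.652528809644557
deckL [ 0.4503 -0.2161  0.004 ] [ 0.6002 -0.2057  0.004 ] 0.06915703861693266
flapfront [ 0.5915 -0.1112  0.05  ] [ 0.5889 -0.0705  0.05  ] 1.6340855660393865
687 211.49781659388645 202.6288209606987
[ 0.52271842 -0.11648159  0.044     ] [-69.51064171 -41.6817713 ] [-143.62562443   38.642073  ] [25.90387672 41.82188803]
[ 0.52271842 -0.11648159  0.044     ] [-69.83154137 -40.66426661] [-142.37439273   41.0822033 ] [27.1848919  40.97275395]
[ 0.52271842 -0.11648159  0.044     ] [-69.34233042 -41.3328156 ] [-142.65848809   39.72081881] [26.89418499 41.22216337]
```

>>> {"name": "move_arm", "arguments": {
  "targets": [
    [0.006,-0.005,0,-0.019],
    [0,0,0.03,0],
    [0,0,0.035,0],
    [0,0,0.035,0],
    [0,0,0.02,0],
    [0,0,0.008,0],
    [0,0,0,0]
  ]
}}

```text
time_s: 5.9
ee_pos: [0.4753, -0.0769, 0.094]
tool_rot: [-0.001, -0.04, 0.999, 0.0]
force: [-0.6, 0.5, -0.1]
grip_width: 0.809
finger_force: 0.0
```

```bash
python3 - <<'E'
from h import *
q=[.589,-.0704,.079]
p=env.snapshot("wrist");s=env.snapshot("scene")
cv2.imwrite("pics/e.png",np.hstack([cv2.resize(p["image"],(400,300)),cv2.resize(s["image"][140:290,150:350],(400,300))]))
o=env.get_obs();print(o["time_s"],o["ee_pos"],o["tool_rot"],o["force"],inv(q,o["ee_pos"]))
E
```

```text
6.0 [ 0.47646117 -0.07708575  0.09543559] [ 5.60685363e-04 -3.95933760e-02  9.99215709e-01 -1.31576348e-04] [-0.14129339 -0.1689926  -0.41354091] [-112.71546394    2.21642327]
```

View pics/e.png

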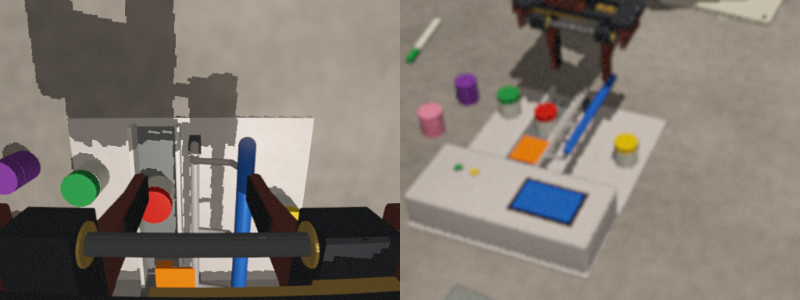

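The left finger is just behind the red pot, at (143,180) in the wrist half. The right finger is over the bar, at (250,180). Pressing now.

>>> {"name": "move_arm", "arguments": {
  "targets": [
    [0,0,0.006,0],
    [0,0,0.006,0],
    [0,0,0.006,0],
    [0,0,0.006,0],
    [0,0,0.006,0],
    [0,0,0,0]
  ]
}}

```text
time_s: 6.6
ee_pos: [0.4757, -0.077, 0.0639]
tool_rot: [-0.0, -0.04, 0.999, 0.0]
force: [1.9, -1.3, 2.3]
grip_width: 0.81
finger_force: 0.8
```

>>> {"name": "move_arm", "arguments": {
  "targets": [
    [0,0,0.006,0],
    [0,0,0.006,0],
    [0,0,0.006,0],
    [0,0,0.006,0],
    [0,0,0.006,0],
    [0,0,0.004,0],
    [0,0,0,0]
  ]
}}

```text
time_s: 7.3
ee_pos: [0.4757, -0.0768, 0.0302]
tool_rot: [-0.0, -0.039, 0.999, 0.0]
force: [1.0, -1.1, 3.3]
grip_width: 0.806
finger_force: 1.6
```

```bash
python3 - <<'E'
from h import *
q=[.589,-.0704,.079]
p=env.snapshot("wrist");s=env.snapshot("scene")
cv2.imwrite("pics/f.png",np.hstack([cv2.resize(p["image"],(400,300)),cv2.resize(s["image"][160:260,180:313],(400,300))]))
o=env.get_obs();print(o["time_s"],o["ee_pos"],o["force"],o["moment"],inv(q,o["ee_pos"]))
E
```

```text
7.4 [ 0.47564155 -0.07681337  0.03058021] [ 0.01319977 -0.22276304  3.18761911] [ 0.09183647 -0.05311377 -0.05147738] [-113.51102859    2.55263992]
```

View pics/f.png

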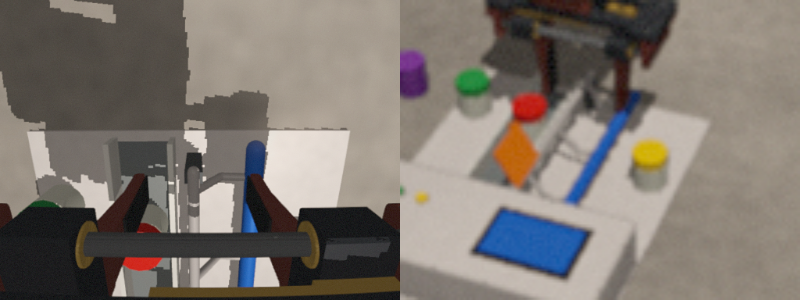

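The flap stands open, with its panel at (515,153) in the scene half. The finger holds the bar, and the other finger is in the channel behind the pot. I'll press the last few millimetres.

>>> {"name": "move_arm", "arguments": {
  "targets": [
    [0,0,0.003,0],
    [0,0,0.003,0],
    [0,0,0,0],
    [0,0,0,0]
  ]
}}

```text
time_s: 7.8
ee_pos: [0.4757, -0.0769, 0.0246]
tool_rot: [-0.0, -0.04, 0.999, 0.0]
force: [0.4, 0.4, 2.9]
grip_width: 0.81
finger_force: 1.5
```

>>> {"name": "move_arm", "arguments": {
  "targets": [
    [0,0,0.0015,0],
    [0,0,0,0],
    [0,0,0,0]
  ]
}}

```text
time_s: 8.1
ee_pos: [0.4758, -0.077, 0.0235]
tool_rot: [-0.0, -0.04, 0.999, -0.0]
force: [-0.7, 0.1, 8.1]
grip_width: 0.812
finger_force: 4.2
```

>>> {"name": "move_arm", "arguments": {
  "targets": [
    [-0.004,0,0,0],
    [-0.004,0,0,0],
    [-0.004,0,0,0],
    [-0.004,0,0,0],
    [-0.004,0,0,0],
    [-0.004,0,0,0],
    [-0.004,0,0,0],
    [-0.004,0,0,0],
    [-0.004,0,0,0],
    [-0.004,0,0,0]
  ]
}}

```text
time_s: 9.1
ee_pos: [0.5099, -0.0736, 0.023]
tool_rot: [-0.006, -0.041, 0.999, 0.001]
force: [-16.6, -4.4, 22.2]
grip_width: 0.81
finger_force: 11.4
```

>>> {"name": "move_arm", "arguments": {
  "targets": [
    [-0.004,0,0,0],
    [-0.004,0,0,0],
    [-0.004,0,0,0],
    [-0.004,0,0,0],
    [-0.004,0,0,0],
    [0,0,0,0]
  ]
}}

```text
time_s: 9.7
ee_pos: [0.5313, -0.0721, 0.0233]
tool_rot: [-0.004, -0.04, 0.999, 0.0]
force: [-12.5, -2.6, 20.5]
grip_width: 0.812
finger_force: 10.6
```

```bash
python3 - <<'E'
from h import *
q=[.589,-.0704,.079]
p=env.snapshot("wrist");s=env.snapshot("scene")
cv2.imwrite("pics/g.png",np.hstack([cv2.resize(p["image"],(400,300)),cv2.resize(s["image"][160:260,180:313],(400,300))]))
o=env.get_obs();print(o["time_s"],o["ee_pos"],o["force"],o["moment"],inv(q,o["ee_pos"]))
E
```

```text
9.8 [ 0.53128421 -0.07214684  0.02332079] [-13.12128488  -3.03103718  20.30352662] [0.20890558 2.36086417 0.52185117] [-57.6736422    2.81341628]
```

View pics/g.png

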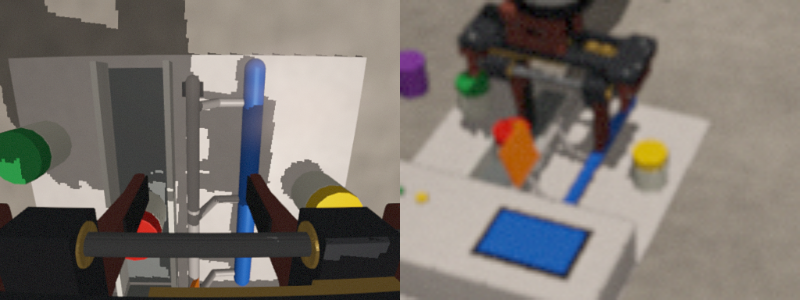

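The pot is sliding with the finger and the flap is clear, but the bar force has grown to 20 N. I'll ease up 1 mm and continue.

>>> {"name": "move_arm", "arguments": {
  "targets": [
    [0,0,-0.0005,0],
    [0,0,-0.0005,0],
    [0,0,0,0]
  ]
}}

```text
time_s: 10.1
ee_pos: [0.5325, -0.0721, 0.0239]
tool_rot: [-0.003, -0.04, 0.999, 0.0]
force: [-7.0, -1.7, 10.0]
grip_width: 0.81
finger_force: 5.0
```

>>> {"name": "move_arm", "arguments": {
  "targets": [
    [-0.004,0,0,0],
    [-0.004,0,0,0],
    [-0.004,0,0,0],
    [-0.004,0,0,0],
    [-0.004,0,0,0],
    [0,0,0,0]
  ]
}}

```text
time_s: 10.7
ee_pos: [0.5528, -0.0705, 0.0239]
tool_rot: [-0.003, -0.04, 0.999, 0.0]
force: [-7.0, -0.8, 10.0]
grip_width: 0.807
finger_force: 5.3
```

>>> {"name": "move_arm", "arguments": {
  "targets": [
    [-0.004,0,0,0],
    [-0.004,0,0,0],
    [-0.004,0,0,0],
    [-0.004,0,0,0],
    [-0.004,0,0,0],
    [-0.004,0,0,0],
    [-0.004,0,0,0],
    [-0.004,0,0,0],
    [0,0,0,0]
  ]
}}

```text
time_s: 11.6
ee_pos: [0.5854, -0.068, 0.0239]
tool_rot: [-0.002, -0.04, 0.999, 0.0]
force: [-4.9, -1.1, 7.3]
grip_width: 0.809
finger_force: 4.1
```

```bash
python3 - <<'E'
from h import *
q=[.589,-.0704,.079]
s=env.snapshot("scene");t=env.snapshot("top")
cv2.imwrite("pics/i.png",np.hstack([cv2.resize(t["image"][110:230,230:350],(400,400),interpolation=2),cv2.resize(s["image"][160:260,180:280],(400,400),interpolation=2)]))
o=env.get_obs();print(o["time_s"],o["ee_pos"],o["force"],inv(q,o["ee_pos"]))
E
```

```text
11.7 [ 0.58540573 -0.06800354  0.02390241] [-5.31287621 -0.60987413  6.49580606] [-3.39393825  2.67264176]
```

View pics/i.png

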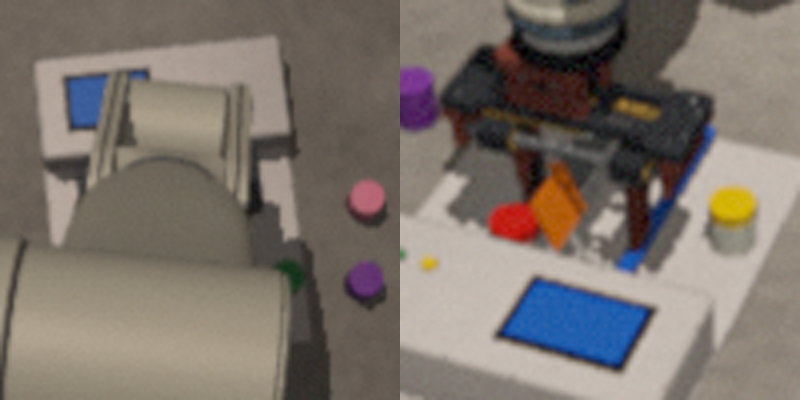

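The red lid is nearly at the stop, at (513,222) in the scene half, and the flap is still open. I'll finish slowly and watch for the force to rise.

>>> {"name": "move_arm", "arguments": {
  "targets": [
    [-0.002,0,0,0],
    [-0.002,0,0,0],
    [-0.002,0,0,0],
    [0,0,0,0]
  ]
}}

```text
time_s: 12.1
ee_pos: [0.591, -0.0675, 0.0238]
tool_rot: [-0.002, -0.04, 0.999, 0.0]
force: [-5.7, -1.0, 8.2]
grip_width: 0.814
finger_force: 4.1
```

>>> {"name": "move_arm", "arguments": {
  "targets": [
    [-0.0015,0,0,0],
    [-0.0015,0,0,0],
    [0,0,0,0]
  ]
}}

```text
time_s: 12.4
ee_pos: [0.594, -0.0673, 0.0238]
tool_rot: [-0.002, -0.04, 0.999, 0.0]
force: [-5.1, -1.3, 6.6]
grip_width: 0.808
finger_force: 3.9
```

>>> {"name": "move_arm", "arguments": {
  "targets": [
    [-0.0015,0,0,0],
    [-0.0015,0,0,0],
    [0,0,0,0]
  ]
}}

```text
time_s: 12.7
ee_pos: [0.5944, -0.0671, 0.0236]
tool_rot: [-0.005, -0.04, 0.999, 0.0]
force: [-13.1, -2.2, 14.6]
grip_width: 0.81
finger_force: 8.6
```

The finger is blocked at reader x≈5.7, against 6 expected, so the pot is home. Drawing back with the bar still held down.

>>> {"name": "move_arm", "arguments": {
  "targets": [
    [0.003,0,0,0],
    [0.004,0,0,0],
    [0.005,0,0,0],
    [0.005,0,0,0],
    [0.005,0,0,0],
    [0.005,0,0,0],
    [0,0,0,0]
  ]
}}

```text
time_s: 13.4
ee_pos: [0.5717, -0.0693, 0.0242]
tool_rot: [-0.0, -0.04, 0.999, 0.0]
force: [0.8, 0.2, 4.5]
grip_width: 0.809
finger_force: 2.4
```

>>> {"name": "move_arm", "arguments": {
  "targets": [
    [0.006,0,0,0],
    [0.006,0,0,0],
    [0.006,0,0,0],
    [0.006,0,0,0],
    [0.006,0,0,0],
    [0.006,0,0,0],
    [0.006,0,0,0],
    [0,0,0,0]
  ]
}}

```text
time_s: 14.2
ee_pos: [0.5293, -0.0726, 0.0241]
tool_rot: [-0.001, -0.04, 0.999, 0.0]
force: [1.2, -0.9, 6.5]
grip_width: 0.81
finger_force: 3.2
```

```bash
python3 - <<'E'
from h import *
q=[.589,-.0704,.079]
p=env.snapshot("wrist");s=env.snapshot("scene")
cv2.imwrite("pics/j.png",np.hstack([cv2.resize(p["image"],(400,300)),cv2.resize(s["image"][160:260,180:313],(400,300))]))
o=env.get_obs();print(o["time_s"],o["ee_pos"],o["force"],inv(q,o["ee_pos"]))
E
```

```text
14.3 [ 0.52934754 -0.07266322  0.02413406] [ 1.43879027 -0.80098618  7.17627894] [-59.64502357   2.45148775]
```

View pics/j.png

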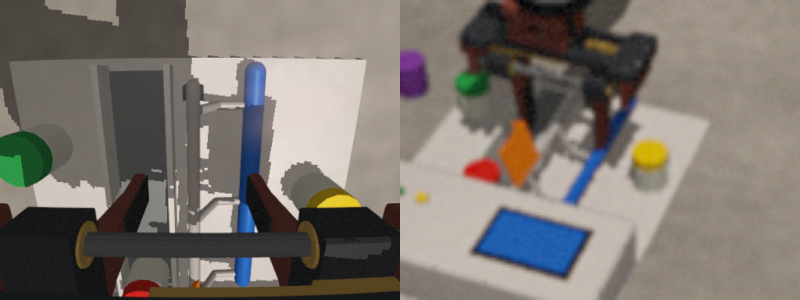

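The pot stayed home, with its lid at (482,172) in the scene half partly behind the housing. The finger is clear of the flap, so I'm letting the bar up slowly.

>>> {"name": "move_arm", "arguments": {
  "targets": [
    [0,0,-0.006,0],
    [0,0,-0.006,0],
    [0,0,-0.006,0],
    [0,0,-0.006,0],
    [0,0,-0.006,0],
    [0,0,-0.006,0],
    [0,0,-0.006,0],
    [0,0,-0.006,0],
    [0,0,-0.006,0],
    [0,0,-0.006,0]
  ]
}}

```text
time_s: 15.3
ee_pos: [0.5309, -0.0725, 0.0847]
tool_rot: [0.0, -0.04, 0.999, 0.0]
force: [0.5, -0.8, -0.5]
grip_width: 0.811
finger_force: 0.0
```

>>> {"name": "move_arm", "arguments": {
  "targets": [
    [0,0,-0.006,0],
    [0,0,-0.006,0],
    [0,0,-0.02,0],
    [0,0,-0.03,0],
    [0,0,-0.03,0],
    [0.03,0,-0.02,0],
    [0.04,0,0,0],
    [0.04,0,0,0],
    [0,0,0,0]
  ]
}}

```text
time_s: 16.2
ee_pos: [0.4158, -0.0808, 0.1958]
tool_rot: [-0.002, -0.039, 0.999, 0.0]
force: [0.0, -0.4, -0.6]
grip_width: 0.807
finger_force: 0.0
```

```bash
python3 - <<'E'
from h import *
p=env.snapshot("wrist");s=env.snapshot("scene")
cv2.imwrite("pics/k.png",np.hstack([cv2.resize(p["image"],(400,300)),cv2.resize(s["image"][160:260,180:313],(400,300))]))
o=env.get_obs();print(o["time_s"],o["ee_pos"],o["force"])
q=[.589,-.0704,.079]
hsv=cv2.cvtColor(s["image"],cv2.COLOR_BGR2HSV)
for n,X in(("edge",L["flap_edge"]),("home lid",(34,-40,44))): print(n,proj(s,W(q,X)),proj(p,W(q,X)))
E
```

```text
16.3 [ 0.42111693 -0.0814236   0.19678305] [ 0.98529328 -0.21664558  0.76633288]
edge [214.39314548 207.63992178] [221.71286842 320.26813204]
home lid [207.00010467 216.25948733] [217.37781053 339.62924893]
```

View pics/k.png

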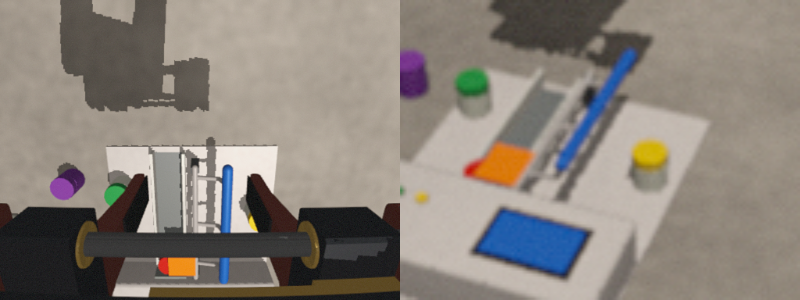

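The flap is closed level, the pot's red lid shows beside it at the end stop, and the bar is up. The green and yellow pots haven't moved.

```bash
python3 -c "
from workcell import env
print(env.close_job())"
```

```text
the job is handed in; nothing more can be done
None
```

The red-lidded pot is home against the end stop with the flap closed behind it and the bar back up; the job was handed in at about 16 s, and the hand-in call returned no verdict.

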